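Free the sagging bolt of the sample cage and hold its gate ajar

ROBOT

A 7-joint arm with a two-finger parallel gripper is mounted at the origin on a cart in front of the work surface, level with it; the furniture and walls round the work are solid. World frame = base frame: x ahead of the robot, y to its left, z up, the work surface at z = 0. Lengths are in m, angles in degrees, forces in N, time in s.
With the tool pointing down it reaches from about 0.425 to 0.875 m from the base axis. Payload 4.7 kg.
Tool frame: the origin (TCP) lies midway between the tips of the shut fingers; the grasp point (between the pads) lies env.grip_point_offset behind it (env.grip_point_offset is the distance from the TCP to the grasp point, in m); x points along the fingers, y is the direction in which the jaws open and shut, and the axes are right-handed (so a half turn about x gives the same grasp; the last joint's range is limited). The gripper opens to 87 mm and grips with 3 to 60 N. Pads are 19 mm wide; open, the fingers measure 117 mm over their backs; the gripper's body (75 mm by 190 mm) begins 51 mm behind the grasp point.
Start: joints at [-75.797, 18.392, -4.016, 83.108, 1.295, 78.541, -3.26], TCP at [0.151, 0.632, 0.223] pointing down, gripper open.
Joint ranges: [-163.93, 163.93], [-17.29, 119.83], [-79.2, 71.16], [3.27, 140.29], [-89.18, 269.18], [5.43, 117.66], [-154.24, 154.24]. Speed limits (degrees/s): [147.25, 147.25, 180, 180, 180, 180, 180].

INTERFACE

Orientations are given as [roll, pitch, yaw] about the fixed x, y, z axes, in that order (R = Rz(yaw) Ry(pitch) Rx(roll)).
In Python, from cell import readout, read_camera, camera_params, sign_off, spot_in, pinpoint, env gives the robot as it stands.
- The arm moves only by the shell command python3 -m pendant 'ROWS' [OPENING] [FORCE]. ROWS is a JSON object of lists of equal length, an entry for each row: "xyz": the shift along the world's x, y, z in m, a list of three; "turn": the turn about the world's z in rad. A call has 1 to 10 rows; each row shifts and turns the pose as measured when the row begins; what a row does not reach is not made up. A row lasts 1/8 s, in which the tool goes at most 62.5 mm and 10.7 degrees, less where a joint would pass 70% of its speed; a pose out of reach is approached as far as the arm can. A call is refused whole if a number of a shift passes 0.0625 or a number of a turn 0.188, either way. A call with a gripper value outside its range is refused whole. OPENING is the opening, from 0 (shut) to 1 (fully open), set as the call begins (- or left out, the last holds). The fingers move at their own pace and stop on an object; FORCE is the grip in N (left out, the last holds). Time passes only in rows, so rows that do not move let the fingers close. It gives the time, the measured TCP pose, the force and the opening at its end, in the units of the state.
- readout.get_obs(): the state, without advancing time (a new reading comes with each control period).
- read_camera(name): name is "scene" or "top" or "wrist"; returns the picture (400x640x3 uint8, red, green, blue); there is no depth.
- camera_params(name): a dict with "fx", "fy", "cx", "cy" (pixels), "rvec" (rotation vector, rad) and "tvec" (3), from world to camera coordinates, as OpenCV has them; the wrist camera has in their place "hand_eye" (4x4, takes a point from camera to tool coordinates, whose origin is the TCP and whose axes are the tool frame's). Camera axes: x right, y down, z forward; pixel columns grow to the right and rows downward; lengths in m; the calibration is good to about 2 mm. A picture is of the moment at which its call begins: read the wrist's pose just before it. camera_params takes no time and is no camera call.
- sign_off(): hands the job in, once; it reports no verdict.
Trained networks look in the newest picture that a camera, given by its name, has taken for a name from the list of things; names that differ only in an ending like _2 or _b are one class to them, and where a whole thing is asked for, a point or a joint stands for the part that bears it (a point fixed in the world has none). Each returns a list of dicts, best first, with "score" (0 to 1); they miss things now and then, are a little off and sometimes report something else, mostly with a low value. They report only what shows in the picture. A call takes as long as a camera call.
- spot_in(camera, name): "at" ([x, y, z] in m, in the coordinates of the camera as it stood for that picture, good to about 4 mm: the middle of the surface that is visible of it).
- pinpoint(camera, name): "at" ([x, y, z] in m, in the coordinates of the camera as it stood for that picture, good to about 4 mm: a listed point, or the origin of a listed thing).
The state is a dict: "time_s": time; "qpos": joint angles; "joint_velocities": joint speeds; "effort": joint torques, N m; "tool_pos": TCP position; "tool_rot": TCP orientation; "force": force on the tool from outside, world axes, zero at the start; "wrist_torque": the same for the moment, N m; "grip_width": finger opening in m.
Only numpy, scipy, OpenCV 4.12 (cv2) and the standard library are available. Lean on these libraries where they do the work, as an engineer would, in place of code of your own. Each camera call takes 0.05 s, during which the arm holds its last target.

TASK

Open the wire sample cage for me: turn the clamp knob on top of its gate anticlockwise to its stop to free the barrel bolt, then raise the sagging bolt by its upright handle so that its nose clears the bent lip of the keeper, and draw it all the way back. Swing the gate towards you to about 25 degrees and finish like that, still gripping the bolt handle, because the closing spring shuts the gate when it is let go. Leave the jars in the cage and the other things on the bench as they stand.

Things in the scene. Friction and masses are not known exactly. Their poses are not given: they have to be found in the camera images.
- cage: Fixed open-topped wire sample cage, base plate 146 x 256 x 4 mm, walls 100 mm high. Origin: centre of the underside, on the worktop. Its x axis points from the gate to the rear wall, its y axis along the gate from the keeper post (-y end, robot's right) to the hinge post (+y end, robot's left), z up. The gate's plane lies at x = -65 mm.
- gate_hinge (a point): Point on the gate's vertical hinge line, 134 mm above the worktop, cage frame (-65, 100) mm. Axes as the cage's.
- gate (a joint): Gate angle, rad: 0 shut, grows as the free (-y) end swings outward to the robot (clockwise from above), stop at 1.3. A spring closes it with 0.12 N m (0.16 at 0.44 rad), so it shuts when let go. Gate 178 mm long, 12 thick, 30 to 108 mm above the worktop; bolt, bolt handle and clamp sit on its top edge.
- clamp_grip (a point): Middle of the clamp knob, a dark upright bar 34 long x 10 thick x 34 mm high on a vertical axis; its top is 10 mm above this point, the 33 mm wide steel bridge under it 29 mm below. It is 57.5 mm along the gate from the hinge line, 188 mm above the worktop. The point's x axis runs along the bar, z up; at joint value 0 the bar lies along the gate.
- clamp (a joint): Clamp knob angle, rad: 0 fully tightened, grows anticlockwise seen from above, to a stop at 1.4. Turning it lifts a stop pin: the bolt is blocked below about 0.8 and surely free from 1.1 on. It stays where it is left; turning takes about 0.04 N m.
- bolt_handle (a point): Point on the axis of the bolt's handle, a plain upright steel rod 16 mm in diameter rising 49 mm from the bolt's axis; this point is 34 mm above the bolt's axis, 15 mm below the handle's top. With the bolt shot it is about 160 mm along the gate from the hinge line and 164 mm above the worktop. Axes as bolt.
- bolt: Sagging steel barrel bolt (with handle), rod 10 mm in diameter on top of the gate. Origin: worn pivot at its rear end, 50 mm from the hinge line when shot, 134 mm above the worktop. It reaches 162 mm along its own -y to the keeper, drooping 0.04 rad at rest. The handle, 110 mm from the pivot, lifts it by up to 0.10 rad (11 mm at the handle) against its weight, 0.16 kg; unheld it drops again.
- bolt_draw (a joint): How far the bolt is drawn back, m: 0 fully shot, grows as it slides along the gate towards the hinge (cage +y with the gate shut), stop at 0.045. Slides with about 1 to 2 N of friction and stays where it is left. From 0.020 on, the nose is clear of the keeper and the gate can swing.
- bolt_nose (a point): Lowest point of the bolt's nose, a block 12 x 12 x 20 mm that hangs down at the tip of the bolt, 156 mm from the pivot, inside the keeper.
- keeper_lip (a point): Middle of the top edge of the keeper's bent-up lip, 34 mm wide (cage x), 3 mm thick, 121.5 mm above the worktop. The drooping nose hangs 9 mm below this edge, 3 mm behind the lip: a level pull jams; raise the handle 6.5 mm or more (aim for 9) for the first 20 mm of draw. Keeper walls and arch (top 153 mm above the worktop) hold the gate until the nose is out.
- jar_in_left: Sample jar with screw lid, 59 mm in diameter, 65 mm high, standing in the cage. Origin: centre of its underside. To be left alone.
- jar_in_right: Another such sample jar in the cage. To be left alone.
- dish: Petri dish, 61 mm in diameter, 15 mm high, in front of the cage. Origin: centre of its underside. To be left alone; the gate passes over it.
- tweezers: Steel tweezers, 136 x 16 x 9 mm, lying in front of the cage. Origin: centre of the underside. To be left alone; the gate passes over them.
- beaker: Plastic beaker, 70 x 77 x 92 mm, to the left of the cage. Origin: centre of its underside. To be left alone.
- slide_box: Flat slide box, 68 x 96 x 34 mm, left of the beaker. Origin: centre of its underside. To be left alone.
- tape_roll: Roll of tape, 104 mm across, 25 mm high, far left. Origin: centre of its underside. To be left alone.

How it is judged (in metres and radians):
On the way, in this order (a step that is already met when the one before it is completed fails the run):
1. the clamp knob is turned loose (past 1.1 rad) with the bolt still shot (value of joint clamp above 1.1 rad and value of joint bolt_draw below 0.008 m), for 0.1 s.
2. the bolt is drawn back over the lip (by more than 30 mm) with the gate still shut (value of joint bolt_draw above 0.03 m and value of joint gate below 0.15 rad), for 0.05 s.
At the end, for the whole second after the job is handed in: The gate is at rest 15 to 35 degrees open (0.26 to 0.61 rad), held by the fingers on the bolt (contact force over 1 N), with the bolt drawn back more than 30 mm, the clamp still loose (over 1.0 rad) and no other thing moved by 25 mm or more (value of joint gate between 0.26 and 0.61 rad and velocity of joint gate between -0.1 and 0.1 rad/s and value of joint bolt_draw above 0.03 m and value of joint clamp above 1 rad and contact force between the fingers and bolt above 1 N and distance of each of jar_in_left, jar_in_right, dish, tweezers, beaker, slide_box, tape_roll from where it was at the start of the episode below 0.025 m); the arm keeps its last pose, push and grip.
It fails at once if a jar, the dish, the tweezers, the beaker, the slide box or the tape is shifted by more than 25 mm (distance of any of jar_in_left, jar_in_right, dish, tweezers, beaker, slide_box, tape_roll from where it was at the start of the episode above 0.025 m).
It also fails if it takes over 48 s, if anything falls off the work surface, if the arm or the gripper's body presses on something with over 40 N, if the wrist force passes 120 N, or if a joint passes its speed limit or range.

## Working session

There is one attempt and no reset: what is moved stays moved. The work goes in short steps, Python scripts to look and compute and a shell command to move; the robot and the scene stay as the last step left them, time stands still between calls to the robot, and variables do not carry over. Pictures are saved under pics/ and viewed, and the job is handed in when it is done.

```bash
ls; mkdir -p pics; cat > h.py <<'E'
import numpy as np, cv2
from scipy.spatial.transform import Rotation as R
from cell import readout, read_camera, camera_params, sign_off, spot_in, pinpoint, env
def toworld(cam,p,obs=None):
    c=camera_params(cam)
    p=np.array(p)
    if cam=="wrist":
        T=np.array(c["hand_eye"]); t=T[:3,:3]@p+T[:3,3]
        return R.from_euler('xyz',obs["tool_rot"],degrees=True).as_matrix()@t+np.array(obs["tool_pos"])
    Rm=cv2.Rodrigues(np.array(c["rvec"],float))[0]
    return Rm.T@(p-np.array(c["tvec"]).ravel())
def look(cam,fn):
    o=readout.get_obs(); im=read_camera(cam); cv2.imwrite("pics/"+fn,im[:,:,::-1]); return o,im
def find(cam,n,o,f=pinpoint):
    r=f(cam,n)
    return [(round(d["score"],2),np.round(toworld(cam,d["at"],o),4)) for d in r[:2]]
E
python3 - <<'E'
from h import *
print(env.grip_point_offset, readout.get_obs())
for c in ["scene","top","wrist"]:
    o,im=look(c,c+"0.png")
    for n in ["cage","gate_hinge","clamp_grip","bolt_handle","keeper_lip","bolt_nose"]:
        print(c,n,find(c,n,o))
E
```

```text
pics
0.0187 {'time_s': 0.0, 'qpos': array([-75.7961944 ,  18.44036317,  -4.01595037,  83.17572028,
         1.29396699,  78.54152717,  -3.25706684]), 'joint_velocities': array([-0.05281579,  0.00866239,  0.0538366 , -0.05733914, -0.09638223,
        0.07319962,  0.02551455]), 'effort': array([-7.84378663e-04, -4.91291428e+01, -4.04379778e-01, -3.12533998e+01,
       -6.38109958e-02,  4.36471333e-02,  1.89954458e-04]), 'tool_pos': array([0.15049931, 0.63175384, 0.22143964]), 'tool_rot': array([ -87.61559702,   89.88748225, -101.00651032]), 'force': array([ 0.68841077, -0.08699272, -0.02933627]), 'wrist_torque': array([0.01663437, 0.00622659, 0.00378422]), 'grip_width': 0.08719799491088298}
scene cage [(0.6, array([ 0.5969, -0.1953,  0.0035]))]
scene gate_hinge [(0.83, array([ 0.5188, -0.1055,  0.1329]))]
scene clamp_grip [(0.73, array([ 0.5229, -0.165 ,  0.1887]))]
scene bolt_handle [(0.84, array([ 0.5531, -0.2669,  0.1641]))]
scene keeper_lip [(0.64, array([ 0.5455, -0.2998,  0.1204]))]
scene bolt_nose [(0.82, array([ 0.5509, -0.3106,  0.1132]))]
top cage [(0.68, array([ 0.5962, -0.1895,  0.0019])), (0.35, array([ 0.5406, -0.2677,  0.1611]))]
top gate_hinge [(0.84, array([ 0.5133, -0.1078,  0.1342])), (0.47, array([0.4354, 0.2914, 0.0024]))]
top clamp_grip [(0.59, array([ 0.5226, -0.1618,  0.1881]))]
top bolt_handle [(0.68, array([ 0.5408, -0.2671,  0.1639]))]
top keeper_lip [(0.9, array([ 0.5472, -0.2991,  0.1207]))]
top bolt_nose [(0.57, array([ 0.5515, -0.3065,  0.1109]))]
wrist cage []
wrist gate_hinge []
wrist clamp_grip []
wrist bolt_handle []
wrist keeper_lip []
wrist bolt_nose []
```

View pics/scene0.png

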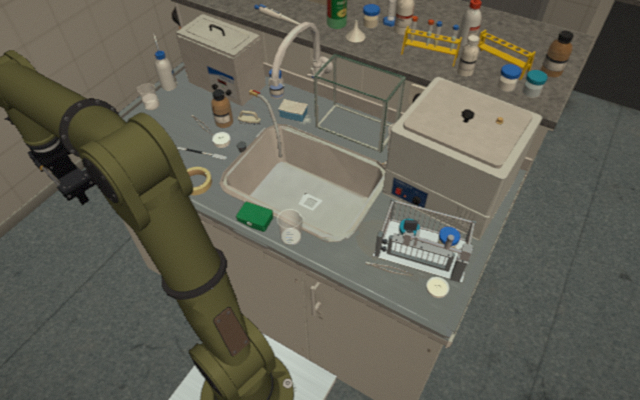

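View pics/top0.png

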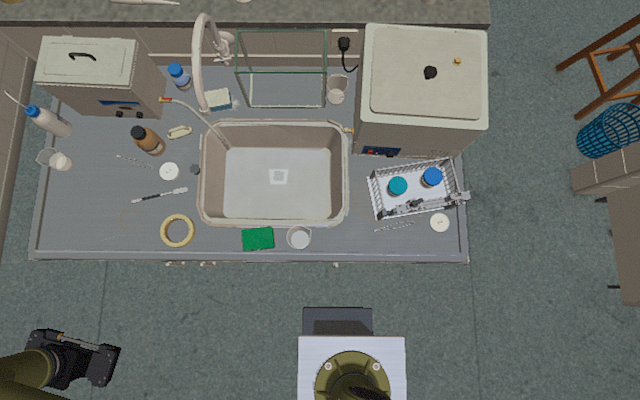

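```bash
python3 - <<'E'
from h import *
o=readout.get_obs(); M=R.from_euler('xyz',o["tool_rot"],degrees=True).as_matrix()
print(M.round(3)); print(camera_params("wrist"))
for cam in ["top","scene"]:
    look(cam,cam+"1.png")
    for n in ["dish","tweezers","jar_in_left","jar_in_right","beaker","clamp_grip","bolt_handle","gate_hinge"]:
        print(cam,n,find(cam,n,None)[:1])
# oven front edge at z 0.25/0 from top
c=camera_params("top")
Rm=cv2.Rodrigues(np.array(c["rvec"],float))[0];t=np.array(c["tvec"]).ravel();C=-Rm.T@t;print("cam",C)
for px in [(355,155),(487,157),(365,25)]:
    for z in (0.1,0.2,0.3):
        d=Rm.T@np.array([(px[0]-c["cx"])/c["fx"],(px[1]-c["cy"])/c["fy"],1]); print(px,z,(C+d*(z-C[2])/d[2]).round(3))
E
```

```text
[[ 0.     0.232  0.973]
 [ 0.     0.973 -0.232]
 [-1.     0.     0.   ]]
{'fx': 288.7497765730517, 'fy': 288.7497765730517, 'cx': 317.80170139939725, 'cy': 196.58299213057484, 'hand_eye': array([[ 6.47482656e-04, -2.63887795e-01,  9.64553167e-01,
        -1.62313200e-01],
       [ 9.99999574e-01, -4.64075433e-04, -7.98241351e-04,
        -7.79557302e-04],
       [ 6.58271579e-04,  9.64553273e-01,  2.63887382e-01,
        -7.16392929e-02],
       [ 0.00000000e+00,  0.00000000e+00,  0.00000000e+00,
         1.00000000e+00]])}
top dish [(0.55, array([ 0.4934, -0.281 ,  0.0025]))]
top tweezers [(0.51, array([ 0.4821, -0.1401,  0.0007]))]
top jar_in_left [(0.55, array([ 0.6032, -0.142 ,  0.0053]))]
top jar_in_right [(0.76, array([ 0.6306, -0.2528,  0.0033]))]
top beaker [(0.68, array([ 5.948e-01, -1.868e-01, -2.000e-04]))]
top clamp_grip [(0.49, array([ 0.4819, -0.1383, -0.001 ]))]
top bolt_handle [(0.48, array([ 0.5416, -0.2681,  0.1636]))]
top gate_hinge [(0.68, array([ 0.5123, -0.1084,  0.1333]))]
scene dish [(0.73, array([ 0.492 , -0.2801, -0.0023]))]
scene tweezers [(0.63, array([ 0.4849, -0.1396, -0.003 ]))]
scene jar_in_left [(0.67, array([ 0.6002, -0.146 ,  0.0055]))]
scene jar_in_right [(0.65, array([ 0.6329, -0.2498,  0.0061]))]
scene beaker [(0.94, array([ 0.4365,  0.1591, -0.0008]))]
scene clamp_grip [(0.56, array([ 0.5264, -0.1631,  0.1865]))]
scene bolt_handle [(0.73, array([ 0.5469, -0.2698,  0.1679]))]
scene gate_hinge [(0.87, array([ 0.5185, -0.1045,  0.1349]))]
cam [0.32388001 0.10306774 1.1713709 ]
(355, 155) 0.1 [ 0.684 -0.009  0.1  ]
(355, 155) 0.2 [0.65  0.001 0.2  ]
(355, 155) 0.3 [0.617 0.012 0.3  ]
(487, 157) 0.1 [ 0.681 -0.407  0.1  ]
(487, 157) 0.2 [ 0.647 -0.359  0.2  ]
(487, 157) 0.3 [ 0.614 -0.312  0.3  ]
(365, 25) 0.1 [ 1.128 -0.047  0.1  ]
(365, 25) 0.2 [ 1.053 -0.033  0.2  ]
(365, 25) 0.3 [ 0.978 -0.019  0.3  ]
```

```bash
python3 -m pendant '{"xyz":[[0.042,-0.03,0.006],[0.042,-0.03,0.006],[0.042,-0.03,0.006],[0.042,-0.03,0.006],[0.042,-0.03,0.006],[0.042,-0.03,0.006],[0.025,-0.05,0],[0.025,-0.05,0],[0.025,-0.05,0]],"turn":[-0.065,-0.065,-0.065,-0.065,-0.065,-0.065,-0.065,-0.065,-0.065]}' 1 30
```

```text
time_s: 3.08
tool_pos: [0.4814, 0.2956, 0.2597]
tool_rot: [124.2, 89.7, 76.9]
force: [-0.3, -0.2, 0.2]
grip_width: 0.0872
```

```bash
python3 -m pendant '{"xyz":[[0.02,-0.05,0.002],[0.02,-0.05,0.002],[0.008,-0.05,0],[0,-0.05,0],[0,-0.05,0],[0,-0.05,0],[-0.008,-0.05,0],[-0.008,-0.05,0],[0,-0.04,0],[0,0,0]],"turn":[-0.065,-0.065,-0.065,-0.065,-0.065,-0.065,-0.065,-0.065,-0.065,0]}' 1 30
python3 - <<'E'
from h import *
o,im=look("wrist","w1.png"); print(o["tool_pos"],o["tool_rot"],o["qpos"].round(1),o["force"])
for n in ["gate_hinge","clamp_grip","bolt_handle","keeper_lip","bolt_nose","bolt"]: print(n,find("wrist",n,o))
E
```

```text
time_s: 4.32
tool_pos: [0.5139, -0.1657, 0.2665]
tool_rot: [91.8, 89.3, 9.2]
force: [1.0, 1.1, 0.5]
grip_width: 0.0869
[ 0.51391949 -0.16568973  0.26654069] [91.7872519  89.33999102  9.19103898] [-22.3   3.1  39.4  96.8  -2.3  80.2  24.8] [1.01305345 1.0514387  0.52207618]
gate_hinge [(0.81, array([ 0.512 , -0.104 ,  0.1372]))]
clamp_grip [(0.67, array([ 0.5258, -0.1661,  0.1857]))]
bolt_handle [(0.3, array([ 0.4942, -0.2804,  0.0009])), (0.16, array([ 0.5494, -0.3099,  0.1127]))]
keeper_lip [(0.94, array([ 0.5472, -0.2956,  0.1224]))]
bolt_nose [(0.9, array([ 0.5483, -0.3062,  0.112 ]))]
bolt []
```

View pics/w1.png

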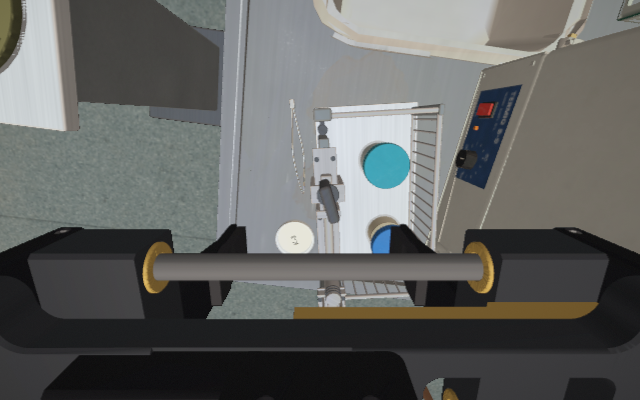

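```bash
python3 - <<'E'
import cv2
im=cv2.imread("pics/w1.png")[100:310,270:390]; cv2.imwrite("pics/w1c.png",cv2.resize(im,None,fx=2.8,fy=2.8,interpolation=cv2.INTER_CUBIC))
from h import *
o=readout.get_obs();M=R.from_euler('xyz',o["tool_rot"],degrees=True).as_matrix();print(M.round(3))
c=camera_params("wrist");T=c["hand_eye"]
C=toworld("wrist",[0,0,0],o)
def px(u,v,z):
    d=toworld("wrist",[(u-c["cx"])/c["fx"],(v-c["cy"])/c["fy"],1],o)-C
    return (C+d*(z-C[2])/d[2]).round(4)
print(C,px(322,182,.198),px(333,218,.198))
E
```

```text
[[ 0.01   0.99   0.139]
 [ 0.004  0.139 -0.99 ]
 [-1.     0.011 -0.002]]
[ 0.50405567 -0.08969388  0.42842136] [ 0.5166 -0.139   0.198 ] [ 0.5302 -0.1685  0.198 ]
```

View pics/w1c.png

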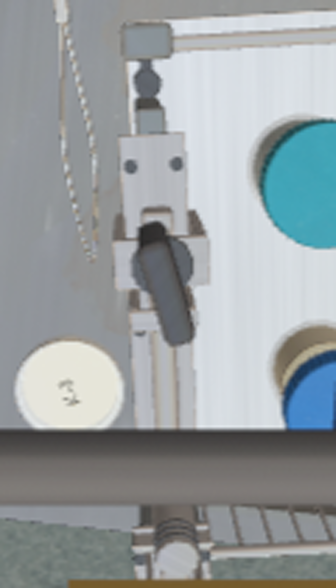

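```bash
python3 -m pendant '{"xyz":[[0.005,0.002,0],[0.005,0.001,-0.02],[0,0,-0.03],[0,0,-0.025],[0,0,-0.01],[0,0,0]],"turn":[0.15,0.15,0,0,0,0]}' 1 30
python3 - <<'E'
from h import *
o,im=look("wrist","w2.png"); print(o["tool_pos"],o["tool_rot"],o["qpos"].round(1),o["force"])
for n in ["gate_hinge","clamp_grip"]: print(n,find("wrist",n,o))
E
```

```text
time_s: 5.42
tool_pos: [0.5274, -0.1513, 0.1795]
tool_rot: [98.5, 89.3, 34.8]
force: [0.1, -0.1, -0.0]
grip_width: 0.087
[ 0.5273811  -0.15133796  0.17948177] [98.48254489 89.25166667 34.8179179 ] [-21.2   7.9  38.1 102.7  -5.8  70.7  44.8] [ 0.05146888 -0.06189969 -0.0440145 ]
gate_hinge [(0.93, array([ 0.5111, -0.1057,  0.1362]))]
clamp_grip [(0.89, array([ 0.5255, -0.1664,  0.1883]))]
```

View pics/w2.png

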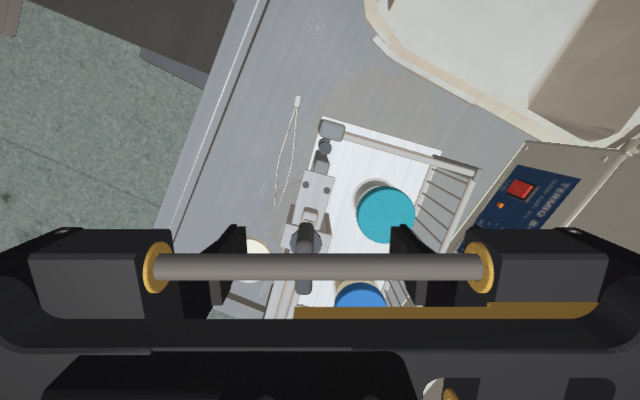

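```bash
python3 -m pendant '{"xyz":[[-0.002,-0.009,-0.005],[0,-0.003,-0.003],[0,0,0]],"turn":[0,0,0]}' 1 30; python3 -c "
from h import *
print(readout.get_obs()['tool_pos'])"
```

```text
time_s: 5.95
tool_pos: [0.5269, -0.1656, 0.1739]
tool_rot: [86.4, 89.0, 22.7]
force: [-0.3, 0.6, 0.2]
grip_width: 0.0868
[ 0.52688891 -0.16561251  0.17393579]
```

```bash
python3 -m pendant '{"xyz":[[-0.002,0.001,-0.003],[0,0,0],[0,0,0],[0,0,0],[0,0,0],[0,0,0]],"turn":[0,0,0,0,0,0]}' 0 25; python3 - <<'E'
from h import *
o,im=look("wrist","w3.png"); print(o["tool_pos"],o["tool_rot"],o["force"],o["wrist_torque"],o["grip_width"])
E
```

```text
time_s: 6.7
tool_pos: [0.5249, -0.1641, 0.1709]
tool_rot: [87.0, 89.0, 23.3]
force: [0.2, 0.4, -0.2]
grip_width: 0.0351
[ 0.52494755 -0.16410105  0.1709044 ] [87.04307006 88.9698466  23.34033887] [ 0.16987606  0.38743417 -0.22765484] [-0.14178599 -0.01338443  0.00956221] 0.03511643599116904
```

View pics/w3.png

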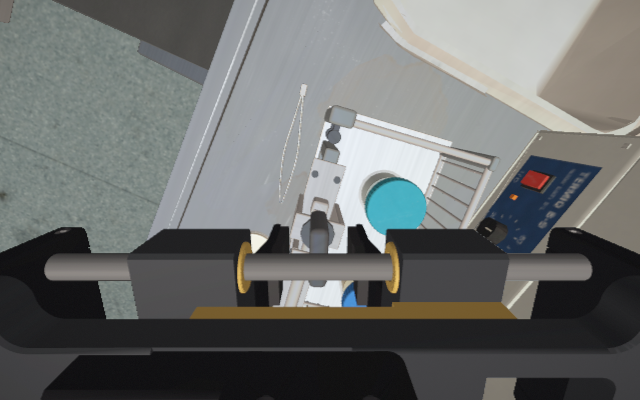

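Still closing (35 mm), with the bar centred at (318,235) between the fingers.

```bash
python3 -m pendant '{"xyz":[[0,0,0],[0,0,0],[0,0,0],[0,0,0],[0,0,0],[0,0,0]],"turn":[0,0,0,0,0,0]}' 0 25
```

```text
time_s: 7.5
tool_pos: [0.5249, -0.1642, 0.1709]
tool_rot: [86.3, 89.0, 22.6]
force: [0.3, -0.7, 0.2]
grip_width: 0.0102
```

```bash
python3 -m pendant '{"xyz":[[0,0,0],[0,0,0],[0,0,0],[0,0,0],[0,0,0],[0,0,0],[0,0,0]],"turn":[0.14,0.14,0.14,0.14,0.14,0.14,0.14]}' 0 25; python3 - <<'E'
from h import *
o=readout.get_obs(); print(o["tool_pos"],(o["tool_rot"][2]-o["tool_rot"][0]+90)%360,o["qpos"].round(1),o["force"],o["wrist_torque"],o["grip_width"])
E
```

```text
time_s: 8.38
tool_pos: [0.5254, -0.1633, 0.1709]
tool_rot: [84.9, 88.9, 79.2]
force: [-0.7, 1.0, 0.6]
grip_width: 0.0098
[ 0.52544486 -0.16330438  0.17093625] 84.32254595401888 [-15.3   8.8  33.7 102.5  -6.3  70.5 104.5] [-0.7186526   1.02906455  0.58309589] [-0.10564903  0.0835771  -0.04059746] 0.009844926291899866
```

```bash
python3 -m pendant '{"xyz":[[0,0,0],[0,0,0],[0,0,0]],"turn":[0.08,0.04,0]}' 0 25; python3 - <<'E'
from h import *
o=readout.get_obs(); print(o["tool_pos"],(o["tool_rot"][2]-o["tool_rot"][0]+90)%360,o["force"],o["wrist_torque"],o["grip_width"])
E
```

```text
time_s: 8.75
tool_pos: [0.5254, -0.1632, 0.1709]
tool_rot: [85.4, 88.9, 86.8]
force: [-0.3, 1.6, 0.4]
grip_width: 0.0101
[ 0.52539405 -0.16315714  0.17088414] 91.46065898005268 [-0.31184112  1.64835183  0.43508291] [-0.19870404  0.01638649 -0.10780581] 0.010081488975348132
```

```bash
python3 -m pendant '{"xyz":[[0,0,0],[0,0,0],[0,0,0.01],[0,0,0.035],[0,0,0.02],[0.006,-0.03,0],[0.006,-0.03,0],[0.003,-0.03,0],[0,0,0]],"turn":[0,0,0,0,0,-0.18,-0.18,-0.18,-0.18]}' 1 30
python3 -m pendant '{"xyz":[[0,0,0],[0,0,0],[0,0,0],[0,0,0],[0,0,0]],"turn":[-0.18,-0.18,-0.18,-0.17,0]}' 1 30
python3 - <<'E'
from h import *
o,im=look("wrist","w4.png"); print(o["tool_pos"],(o["tool_rot"][2]-o["tool_rot"][0]+90)%360,o["qpos"].round(1),o["force"])
for n in ["gate_hinge","clamp_grip","bolt_handle","keeper_lip","bolt_nose"]: print(n,find("wrist",n,o))
look("top","t4.png")
for n in ["gate_hinge","clamp_grip","bolt_handle"]: print(n,find("top",n,o))
E
```

```text
time_s: 9.88
tool_pos: [0.5421, -0.2558, 0.2434]
tool_rot: [67.7, 88.7, 26.6]
force: [0.2, 0.1, 0.4]
grip_width: 0.0858
time_s: 10.5
tool_pos: [0.543, -0.2568, 0.2472]
tool_rot: [66.3, 88.5, -16.7]
force: [-0.6, 1.0, 0.7]
grip_width: 0.0868
[ 0.54298163 -0.25683108  0.24718584] 6.994582627037261 [-16.4  13.1  46.4  91.3  -9.9  78.3  38. ] [-0.6281149   0.99134004  0.71447604]
gate_hinge [(0.7, array([ 0.5136, -0.1052,  0.1355]))]
clamp_grip [(0.9, array([ 0.5254, -0.1618,  0.1864]))]
bolt_handle [(0.78, array([ 0.5451, -0.2661,  0.1642])), (0.56, array([ 0.5256, -0.1642,  0.1882]))]
keeper_lip [(0.92, array([ 0.5505, -0.2984,  0.1235]))]
bolt_nose [(0.78, array([ 0.5464, -0.3067,  0.112 ]))]
gate_hinge [(0.86, array([ 0.5149, -0.1072,  0.1317]))]
clamp_grip [(0.52, array([ 0.5219, -0.1616,  0.1892])), (0.19, array([ 0.5435, -0.2688,  0.1639]))]
bolt_handle [(0.58, array([ 0.5431, -0.2661,  0.1618]))]
```

View pics/w4.png

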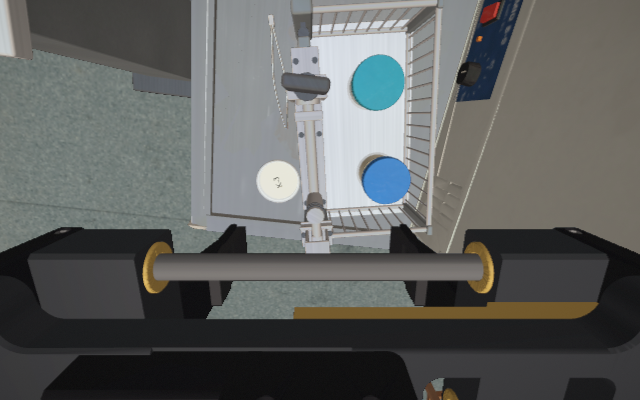

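```bash
python3 -m pendant '{"xyz":[[0.0005,-0.006,-0.015],[0,-0.003,-0.025],[0,0,-0.025],[0,0,-0.018],[0,0,-0.006],[0,0,0]],"turn":[0.03,0.02,0,0,0,0]}' 1 30
python3 - <<'E'
from h import *
o,im=look("wrist","w5.png"); print(o["tool_pos"],(o["tool_rot"][2]-o["tool_rot"][0]+90)%360,o["force"])
for n in ["bolt_handle"]: print(n,find("wrist",n,o))
E
```

```text
time_s: 11.75
tool_pos: [0.544, -0.2666, 0.1559]
tool_rot: [66.2, 88.4, -13.8]
force: [0.5, -0.7, 0.4]
grip_width: 0.0872
[ 0.54397858 -0.26657068  0.15593244] 9.966067134712674 [ 0.46065013 -0.71606335  0.36479909]
bolt_handle [(0.7, array([ 0.5447, -0.2662,  0.1643]))]
```

View pics/w5.png

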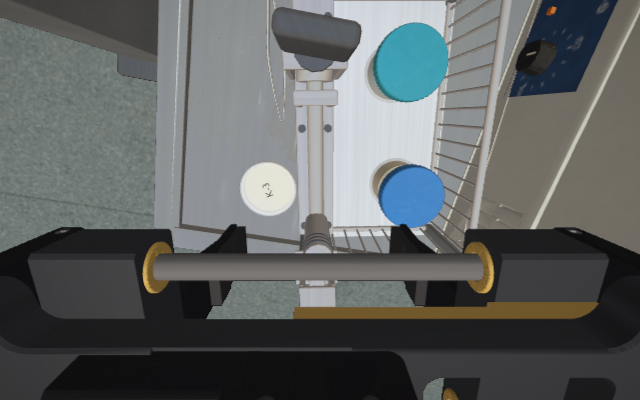

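```bash
python3 -m pendant '{"xyz":[[0,0,-0.005],[0,0,0],[0,0,0],[0,0,0],[0,0,0],[0,0,0],[0,0,0],[0,0,0],[0,0,0],[0,0,0]],"turn":[0,0,0,0,0,0,0,0,0,0]}' 0 35
python3 -m pendant '{"xyz":[[0,0,0],[0,0,0]],"turn":[0,0]}' 0 35
```

```text
time_s: 13.1
tool_pos: [0.5445, -0.2675, 0.153]
tool_rot: [65.5, 88.2, -14.5]
force: [-0.3, -0.2, 1.1]
grip_width: 0.015
time_s: 13.35
tool_pos: [0.5445, -0.2674, 0.153]
tool_rot: [65.7, 88.2, -14.4]
force: [-1.5, 0.1, 0.8]
grip_width: 0.0149
```

```bash
python3 -m pendant '{"xyz":[[0,0,0.003],[0,0,0.003],[0,0,0.003],[0,0,0]],"turn":[0,0,0,0]}' 0 40
python3 - <<'E'
from h import *
o=readout.get_obs(); print(o["tool_pos"],(o["tool_rot"][2]-o["tool_rot"][0]+90)%360,o["force"],o["grip_width"])
E
```

```text
time_s: 13.85
tool_pos: [0.5435, -0.2654, 0.1602]
tool_rot: [68.0, 88.5, -11.9]
force: [-0.0, 0.1, -3.8]
grip_width: 0.015
[ 0.5434749  -0.26539695  0.16015045] 10.045497964317093 [-0.02306656  0.06926386 -3.79227665] 0.015047618606279983
```

```bash
python3 -m pendant '{"xyz":[[0,0,0.002],[0,0,0]],"turn":[0,0]}' 0 40
python3 - <<'E'
from h import *
o,im=look("wrist","w6.png"); print(o["tool_pos"],(o["tool_rot"][2]-o["tool_rot"][0]+90)%360,o["force"],o["wrist_torque"],o["grip_width"])
look("scene","s6.png")
for n in ["bolt_handle","bolt_nose"]: print(n,find("scene",n,o),find("wrist",n,o))
E
```

```text
time_s: 14.1
tool_pos: [0.5433, -0.2648, 0.1618]
tool_rot: [69.1, 88.5, -10.9]
force: [-0.2, 1.0, -4.2]
grip_width: 0.0149
[ 0.54330672 -0.26482748  0.16177523] 10.068577729129757 [-0.24752205  0.98554414 -4.20528213] [-0.23839969  0.19341509 -0.06180051] 0.014915717861440974
bolt_handle [(0.3, array([ 0.5192, -0.106 ,  0.1349]))] [(0.56, array([ 0.5433, -0.2633,  0.1716]))]
bolt_nose [] [(0.75, array([ 0.5501, -0.3113,  0.1216]))]
```

```bash
python3 -m pendant '{"xyz":[[-0.001,0.006,0],[-0.0012,0.007,0],[-0.0012,0.007,0],[0,0,0]],"turn":[0,0,0,0]}' 0 40
python3 - <<'E'
from h import *
o=readout.get_obs(); print(o["tool_pos"],(o["tool_rot"][2]-o["tool_rot"][0]+90)%360,o["force"],o["wrist_torque"],o["grip_width"])
E
```

```text
time_s: 14.9
tool_pos: [0.5398, -0.2459, 0.1628]
tool_rot: [63.2, 88.4, -16.8]
force: [-0.4, 0.9, -4.5]
grip_width: 0.015
[ 0.53979333 -0.24585117  0.1627632 ] 9.984399629273838 [-0.41631802  0.92506417 -4.51225978] [-0.27677611  0.29835923  0.02643904] 0.015005546401132596
```

Sliding freely past the lip (about 20 mm drawn). Continue to the stop.

```bash
python3 -m pendant '{"xyz":[[-0.0012,0.007,0],[-0.0012,0.007,0],[-0.001,0.006,0],[-0.0007,0.004,0],[0,0,0]],"turn":[0,0,0,0,0]}' 0 40
python3 - <<'E'
from h import *
o,im=look("wrist","w7.png"); print(o["tool_pos"],(o["tool_rot"][2]-o["tool_rot"][0]+90)%360,o["force"],o["wrist_torque"],o["grip_width"])
for n in ["bolt_handle","bolt_nose","gate_hinge"]: print(n,find("wrist",n,o))
look("scene","s7.png")
E
```

```text
time_s: 15.52
tool_pos: [0.5352, -0.2204, 0.1629]
tool_rot: [62.2, 88.4, -17.8]
force: [0.2, -0.6, -3.5]
grip_width: 0.015
[ 0.5352009  -0.22037613  0.16291341] 9.988897437804297 [ 0.18087626 -0.61173489 -3.48869725] [-0.52003826  0.25201167  0.00401934] 0.01501328716425276
bolt_handle [(0.76, array([ 0.5365, -0.2203,  0.1727])), (0.64, array([ 0.5111, -0.1037,  0.1354]))]
bolt_nose [(0.75, array([ 0.5413, -0.2615,  0.1255]))]
gate_hinge [(0.65, array([ 0.5126, -0.1037,  0.1354]))]
```

View pics/w7.png

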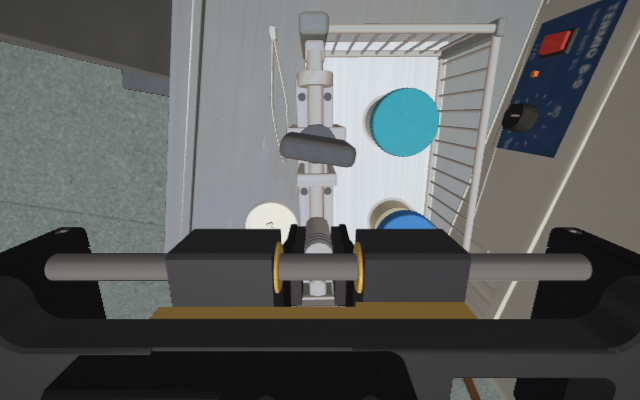

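```bash
python3 -m pendant '{"xyz":[[-0.005,-0.001,0],[-0.005,-0.0007,0],[-0.005,-0.0003,0],[-0.005,0,0],[-0.005,0,0],[0,0,0]],"turn":[-0.04,-0.04,-0.04,-0.04,-0.04,0]}' 0 40
python3 - <<'E'
from h import *
o,im=look("wrist","w8.png"); print(o["tool_pos"],(o["tool_rot"][2]-o["tool_rot"][0]+90)%360,o["force"],o["wrist_torque"],o["grip_width"])
for n in ["bolt_handle","bolt_nose","gate_hinge"]: print(n,find("wrist",n,o))
d=o["tool_pos"][:2]-np.array([.5135,-.105]);print(np.linalg.norm(d),np.degrees(np.arctan2(d[0],-d[1])))
E
```

```text
time_s: 16.52
tool_pos: [0.5121, -0.2224, 0.1632]
tool_rot: [65.3, 88.2, -26.5]
force: [0.5, 0.2, -4.3]
grip_width: 0.0152
[ 0.51208562 -0.22239819  0.16321121] 358.2120084876559 [ 0.51604226  0.2238528  -4.31850564] [-0.42304645  0.19823473  0.05106479] 0.015168238255642548
bolt_handle [(0.67, array([ 0.517 , -0.2233,  0.1754])), (0.46, array([ 0.6348, -0.2559,  0.0039]))]
bolt_nose [(0.96, array([ 0.5121, -0.2679,  0.1247]))]
gate_hinge [(0.78, array([ 0.5134, -0.1082,  0.1358]))]
0.11740670728405195 -0.6902508942232377
```

View pics/w8.png

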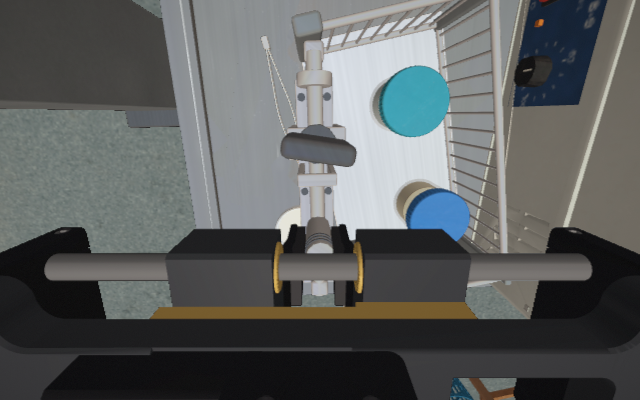

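```bash
python3 -m pendant '{"xyz":[[-0.005,0.0002,0],[-0.005,0.0004,0],[-0.005,0.0006,0],[-0.005,0.0009,0],[-0.005,0.001,0],[-0.003,0.0007,0],[0,0,0],[0,0,0]],"turn":[-0.04,-0.04,-0.04,-0.04,-0.04,-0.04,0,0]}' 0 40
python3 - <<'E'
from h import *
o,im=look("wrist","w9.png"); print(o["tool_pos"],(o["tool_rot"][2]-o["tool_rot"][0]+90)%360,o["force"],o["wrist_torque"],o["grip_width"])
for n in ["bolt_handle","bolt_nose","gate_hinge","dish"]: print(n,find("wrist",n,o))
d=o["tool_pos"][:2]-np.array([.5135,-.105]);print(np.linalg.norm(d),np.degrees(np.arctan2(d[0],-d[1])))
look("top","t9.png")
for n in ["dish","tweezers","jar_in_left","jar_in_right","beaker"]: print(n,find("top",n,o)[:1])
E
```

```text
time_s: 17.73
tool_pos: [0.4855, -0.2188, 0.1635]
tool_rot: [64.3, 88.0, -41.5]
force: [0.5, -0.6, -5.7]
grip_width: 0.015
[ 0.48553856 -0.21880862  0.16348149] 344.26118500689665 [ 0.53752128 -0.60169904 -5.65846969] [-0.33223546  0.31309906  0.10921874] 0.015030225672009729
bolt_handle [(0.9, array([ 0.4916, -0.2193,  0.1728]))]
bolt_nose [(0.74, array([ 0.4737, -0.2665,  0.1253])), (0.56, array([ 0.5992, -0.1413,  0.004 ]))]
gate_hinge [(0.77, array([ 0.5124, -0.1058,  0.1347]))]
dish [(0.97, array([ 0.494 , -0.2784,  0.0025]))]
0.11719319512825502 -13.803495336394977
dish []
tweezers [(0.37, array([ 0.4811, -0.1381, -0.0031]))]
jar_in_left []
jar_in_right [(0.85, array([ 6.294e-01, -2.531e-01,  2.000e-04]))]
beaker [(0.59, array([ 0.4408,  0.157 , -0.0042]))]
```

View pics/w9.png

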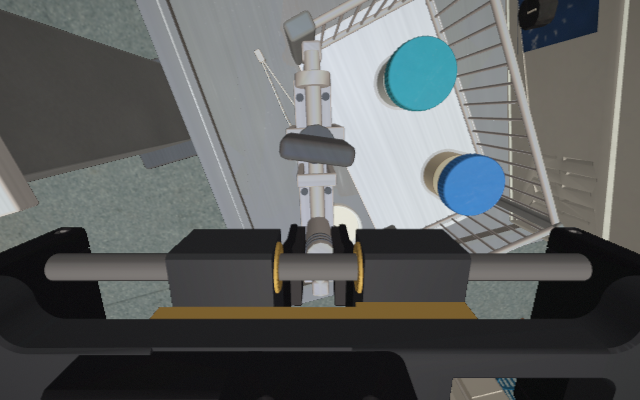

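View pics/t9.png

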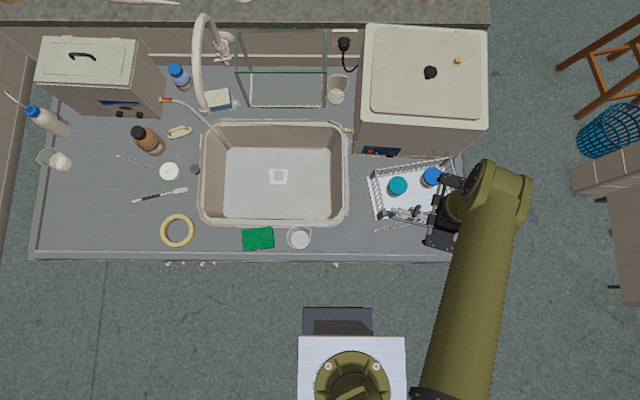

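The gate is open about 24°, the handle is gripped, the clamp bar still lies across the gate, and the jars and dish haven't moved. I'll check the arm is at rest, then hand in.

```bash
python3 -m pendant '{"xyz":[[0,0,0],[0,0,0]],"turn":[0,0]}' 0 40; python3 - <<'E'
from h import *
o=readout.get_obs(); print(o["tool_pos"],o["joint_velocities"].round(2)); sign_off()
E
```

```text
time_s: 18.52
tool_pos: [0.4855, -0.2188, 0.1635]
tool_rot: [64.4, 88.0, -41.3]
force: [0.4, 0.5, -4.7]
grip_width: 0.015
[ 0.48546341 -0.21875264  0.16347715] [-0.03  0.08 -0.03 -0.02  0.04  0.04 -0.  ]
the job is handed in; nothing more can be done
```

The cage is open and I handed the job in at about 18.5 s, with the gripper still holding the bolt handle.

**Clamp:** I turned the knob anticlockwise to about 82° by the tool's angle, where the torque rose, so it should be at its stop. It started roughly 16° loose. One rough picture estimate gave 73° (1.27 rad), still above the 1.1 rad needed.

**Bolt:** I raised the handle about 9 mm and drew it back about 46 mm by the tool's travel; it did not jam on the lip.

**Gate:** I swung it towards the robot to about 24° and it stayed at rest. The grip was set to 40 N, with the jaws at 15 mm on the 16 mm rod.

**Other things:** In the last checks the networks placed the dish, tweezers, right-hand jar and beaker within about 5 mm of where they were. The final top view missed the dish and the left-hand jar: the wrist camera located the dish, while the left-hand jar only looked unmoved in the picture. I did not measure the slide box or the tape, but the arm never went near either of them at bench height.

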